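# Square up the port spacer plates and pin them

### The job

Three loose round spacer plates for the sphere's port lie out of line in the blue-fenced nest: push them home into the corner of the two fences so that their holes line up over the nest's bore, then take the red-knobbed locating pin from its stand, pass it through all three plates into the bore until its collar rests on the top plate, and let go. Keep the plates stacked in their order and work gently: never press on any plate, with the fingers or through the pin, with more than about 15 N, and leave the other things on the bench where they are.

Things in the scene. Friction and masses are not known exactly. Their poses are not given: they have to be found in the camera images.
- tray: Grey steel base plate, 200 (x) x 180 (y) x 8 mm, fixed on the bench, origin at the centre of its underside. A dark nest block, 130 x 120 x 24 mm with a flat top, is bolted on it through slots, so its true place is only roughly known: its bore lies within 10 mm (x and y) of the tray's centre and it is turned within 0.04 rad of the tray. Find it by feel.
- nest_nominal (a point): Point 32 mm over the tray's centre, at the nest's top height; NOT its true place. Nest: 14 mm through bore; two blue fences 22 mm high (tops at 54 mm): in nest axes the far face is 35 mm from the bore at +x, the left face 35 mm from it at +y; -x and -y sides are open. A plate touching both has its hole over the bore; nothing else holds the plates.
- plate_low_hole (a point): Centre (half-way up) of the bare aluminium spacer plate, the lowest one of three loose plates stacked flat on the nest; its centre is 36 mm above the bench. Round, 70 mm diameter, 8 mm thick, about 0.1 kg, a 14 mm through hole at its centre, z up. At the start it lies 5 to 16 mm short of each fence, not in line with the others.
- plate_mid_hole (a point): Centre (half-way up) of the black spacer plate, the middle one of three loose plates stacked flat on the nest; its centre is 44 mm above the bench. Round, 70 mm diameter, 8 mm thick, about 0.1 kg, a 14 mm through hole at its centre, z up. At the start it lies 5 to 16 mm short of each fence, not in line with the others.
- plate_top_hole (a point): Centre (half-way up) of the brass-coloured spacer plate, the top one of three loose plates stacked flat on the nest; its centre is 52 mm above the bench. Round, 70 mm diameter, 8 mm thick, about 0.1 kg, a 14 mm through hole at its centre, z up. At the start it lies 5 to 16 mm short of each fence, not in line with the others.
- pin: Locating pin, upright, about 0.12 kg: steel shaft of 12 mm diameter and 44 mm long with a 1.5 mm chamfer at its blunt tip, then a collar of 28 mm diameter and 5 mm thick, then a red round knob of 22 mm diameter and 36 mm tall. Origin at the tip's end, z up along the pin to the knob. At the start it hangs by its collar in the white stand, upright.
- pin_tip (a point): The lower end of the pin's shaft (the pin's origin).
- pin_collar (a point): Underside of the pin's collar on the pin's axis, 44 mm above the tip. With the pin fully home it rests on the top plate, 56 mm above the bench.
- pin_grip (a point): Middle of the pin's red knob on the pin's axis, 69 mm above the tip, 20 mm above the collar's upper face; at the start 75 mm above the bench.
- stand: White pin stand, fixed, 60 x 60 x 50 mm, origin at the centre of its underside, with a 14 mm through hole at its centre in which the pin stands.
- photometer_mid (a point): Bystander: centre of a black upright photometer head, 52 mm diameter, 56 mm tall, loose.
- pen_cup_mid (a point): Bystander: centre of a white ceramic cup, 72 mm across, 85 mm tall, loose.
- mouse_mid (a point): Bystander: centre of a small black round-backed mouse, 66 mm across, 34 mm tall, loose.
Not all that is in view belongs to the job. Of the things like the part that bears plate_top_hole, leave any that is orange or white; of the rest the smaller one is meant.

How it is judged (in metres and radians):
At the end, for the whole second after the job is handed in: The pin is released, upright (0.08 rad) and still, collar underside 53.5 to 59 mm and tip under 15 mm above the bench, within 30 mm of the tray centre and 4 mm of every plate centre; the plates lie in their first order, each centre within 2 mm of its starting height (angle between pin_collar's own z axis and vertical below 0.08 rad and height (world z) of pin_collar between 0.0535 and 0.059 m and height (world z) of pin_tip below 0.015 m and linear speed of pin below 0.02 m/s and horizontal distance between pin_collar and tray below 0.03 m and horizontal distance between pin_collar and plate_low_hole below 0.004 m and height (world z) of plate_low_hole between 0.034 and 0.038 m and horizontal distance between pin_collar and plate_mid_hole below 0.004 m and height (world z) of plate_mid_hole between 0.042 and 0.046 m and horizontal distance between pin_collar and plate_top_hole below 0.004 m and height (world z) of plate_top_hole between 0.05 and 0.054 m); the robot touches nothing.
It fails at once if a finger pressed on a plate with more than 20 N (contact force between the fingers and plate_low above 20 N or contact force between the fingers and plate_mid above 20 N or contact force between the fingers and plate_top above 20 N).
It fails at once if the pin was forced against a plate with more than 20 N (contact force between pin and plate_low above 20 N or contact force between pin and plate_mid above 20 N or contact force between pin and plate_top above 20 N).
It fails at once if a bystander was moved more than 20 mm (distance of any of photometer_mid, pen_cup_mid, mouse_mid from where it was at the start of the episode above 0.02 m).
It also fails if it takes over 67 s, if anything falls off the work surface, if the arm or the gripper's body presses on something with over 40 N, if the wrist force passes 120 N, or if a joint passes its speed limit or range.

### The arm

A 6-joint arm with a two-finger parallel gripper is mounted at the origin on the work surface. World frame = base frame: x ahead of the robot, y to its left, z up, the work surface at z = 0. Lengths are in mm, angles in degrees, forces in N, time in s.
With the tool pointing down it reaches from about 250 to 850 mm from the base axis. Payload 12.5 kg.
Tool frame: the origin (TCP) lies at the very end of the fingers, on their centre line; the grasp point (between the pads) lies 19 mm behind it; z points along the fingers, y is the line along which they close (so a half turn about z gives the same grasp; the last joint's range is limited). The gripper opens to 93 mm and grips with 3 to 60 N. Pads are 15 mm wide; open, the fingers measure 128 mm over their backs; the gripper's body (75 mm by 188 mm) begins 65 mm behind the grasp point.
Start: joints at [-73.488, 20.094, 94.641, -0, 65.266, -4.847], TCP at [200.341, -512.199, 218.633] pointing down, gripper open.
Joint ranges: [-157.81, 157.81], [-45, 120.19], [0.68, 151.7], [-89.99, 269.99], [4.06, 180], [-164.3, 164.3]. Speed limits (degrees/s): [127.2, 127.2, 159.86, 180, 180, 180].

### API

Orientations are given as a 3x3 rotation matrix whose columns are the frame's x, y, z axes.
In Python, from station import manip gives the robot as it stands.
- The arm moves only by the shell command python3 -m creep 'ROWS'. ROWS is JSON, a list of rows, each an object with "dp": the shift along the tool's x, y, z in m, a list of three; "twist": the turn, a rotation vector about the tool's x, y, z in rad, a list of three; "claw": the opening, from 0 (shut) to 1 (fully open). A call has exactly 5 rows; each row shifts and turns the commanded pose from where the row before left it, along the tool's axes as they then stand; what a row does not reach is not made up. A row lasts 1/10 s, in which the tool goes at most 50 mm and 8.59 degrees, less where a joint would pass 70% of its speed; a pose out of reach is approached as far as the arm can. A call is refused whole if a number of a shift passes 0.05 or a number of a turn 0.15, either way. A call with a gripper value outside its range is refused whole. The fingers move at their own pace and stop on an object; the grip force is fixed at half the most. Time passes only in rows, so rows that do not move let the fingers close, or fill a call up. It gives the time, the measured TCP pose, the force, the opening and the grip force at its end, in the units of the state.
- manip.get_state(): the state, without advancing time (a new reading comes with each control period).
- manip.camera(name): name is "side" or "top"; returns (picture, depth): 400x640x3 uint8, red, green, blue; 400x640 float32, mm along the optical axis (not along the pixel's ray), 0 where there is no reading.
- manip.camera_model(name): a dict with "fx", "fy", "cx", "cy" (pixels), "position" and "orientation" of the camera in the world. Camera axes: x right, y down, z forward; pixel columns grow to the right and rows downward; lengths in mm; the calibration is good to about 2 mm. A picture is of the moment at which its call begins. camera_model takes no time and is no camera call.
- manip.finish_job(): hands the job in; it is judged then, once.
The state is a dict: "clock": time; "q": joint angles; "dq": joint speeds; "tau": joint torques, N m; "position": TCP position; "tool_rot": TCP orientation; "force": force on the tool from outside, world axes, zero at the start; "wrist_torque": the same for the moment, N m; "width": opening from 0.0 (shut) to 1.0 (fully open); "gripper_force": force on a finger pad.
Only numpy, scipy, OpenCV 4.12 (cv2) and the standard library are available. Lean on these libraries where they do the work, as an engineer would, in place of code of your own. Each camera call takes 0.05 s, during which the arm holds its last target. There are 200 camera calls.

## Working session

There is one attempt and no reset: what is moved stays moved. The work goes in short steps, Python scripts to look and compute and a shell command to move; the robot and the scene stay as the last step left them, time stands still between calls to the robot, and variables do not carry over. Pictures are saved under pics/ and viewed, at most 10 in all, crops included, and the job is handed in when it is done.

```bash
mkdir -p pics; cat > h.py <<'E'
import numpy as np, cv2
from station import manip
def snap(n,f):
    im,d=manip.camera(n); cv2.imwrite('pics/'+f+'.png',im[:,:,::-1]); np.save(f+'_d.npy',d); return im,d
def world(n,u,v,z=None,depth=None):
    m=manip.camera_model(n); R=np.array(m['orientation']).reshape(3,3); p=np.array(m['position'])
    r=R@np.array([(u-m['cx'])/m['fx'],(v-m['cy'])/m['fy'],1])
    s=depth if z is None else (z-p[2])/r[2]
    return p+s*r
E
python3 - <<'E'
from h import *
for n in('top','side'):
    snap(n,n+'0'); m=manip.camera_model(n); print(n,m)
s=manip.get_state(); print(s['position'],s['tool_rot'],s['force'],s['width'],s['clock'])
E
```

```text
top {'fx': 364.6538453439103, 'fy': 364.6538453439103, 'cx': 316.8846669016679, 'cy': 194.45427337952356, 'position': array([ 421.52716925,   -1.61219564, 1125.57738334]), 'orientation': array([[ 0.02007734, -0.98439573,  0.17481975],
       [-0.99952511, -0.01567434,  0.02653052],
       [-0.02337634, -0.17526939, -0.98424295]])}
side {'fx': 483.26212441707145, 'fy': 483.26212441707145, 'cx': 316.5929626663974, 'cy': 204.58873196216774, 'position': array([-160.40082436,  723.03767498,  798.4890378 ]), 'orientation': array([[-0.68565911, -0.43189669,  0.58594952],
       [-0.72757575,  0.38177331, -0.56998479],
       [ 0.02247466, -0.81713793, -0.5760039 ]])}
[ 200.26107541 -511.91653476  218.15997167] [[ 9.31318346e-01  3.64206043e-01 -3.09472131e-04]
 [ 3.64206166e-01 -9.31317805e-01  1.00764277e-03]
 [ 7.87726808e-05 -1.05114786e-03 -9.99999444e-01]] [-0.4976224  -0.76914535  0.10987005] 0.9968335793909694 0.1
```

View pics/top0.png

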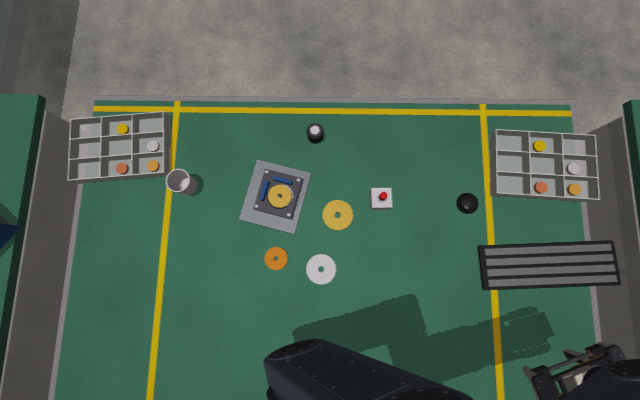

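View pics/side0.png

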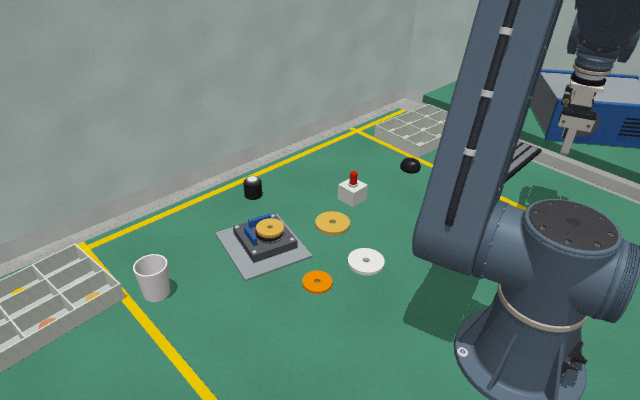

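```bash
python3 - <<'E'
from h import *
im=cv2.imread('pics/top0.png')[150:245,230:325]
cv2.imwrite('pics/c1.png',cv2.resize(im,None,fx=6,fy=6,interpolation=cv2.INTER_CUBIC))
a=cv2.imread('pics/side0.png')[195:285,210:320]
cv2.imwrite('pics/c2.png',cv2.resize(a,None,fx=6,fy=6,interpolation=cv2.INTER_CUBIC))
E
```

```text
(no output)
```

View pics/c1.png

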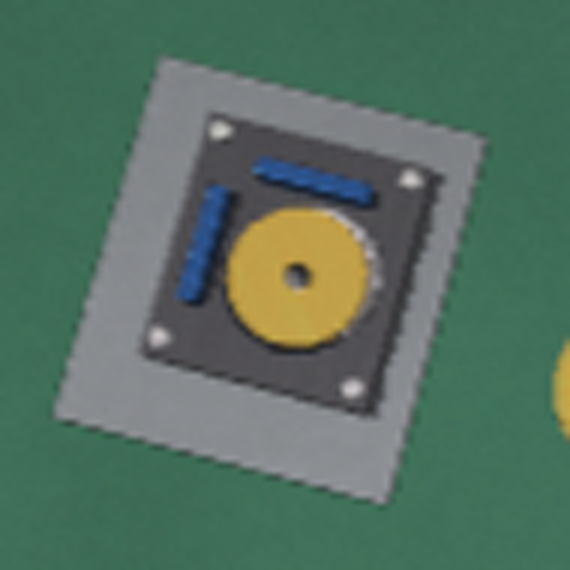

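View pics/c2.png

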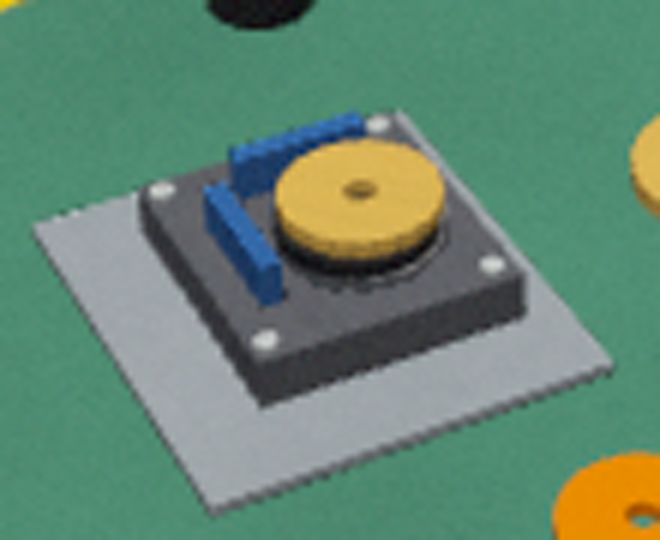

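```bash
python3 - <<'E'
from h import *
np.set_printoptions(precision=1,suppress=True)
def c(x,y,z): return world('top',230+(x+.5)/6-.5,150+(y+.5)/6-.5,z)
for n,z,P in [('tray',8,[(165,58),(487,138),(387,503),(55,415)]),('block',32,[(208,112),(442,177),(376,415),(142,350)]),('bolts',32,[(221,130),(411,178),(353,388),(158,337)]),
 ('plate top',56,[(299,277),(297,275)]),('farfence',54,[(257,163),(375,193)]),('leftfence',54,[(218,190),(190,298)]),('farfence inner',54,[(254,177),(370,205)]),('left inner',54,[(229,190),(203,300)])]:
    W=np.array([c(x,y,z) for x,y in P]); print(n,W[:,:2].tolist(),W.mean(0)); 
    e=W[1]-W[0]; print(np.degrees(np.arctan2(e[1],e[0])))
# fit colours
im=cv2.imread('pics/top0.png').astype(int); d=np.load('top0_d.npy')
b,g,r=im[...,0],im[...,1],im[...,2]
def blob(mask,z,box):
    m=np.zeros_like(mask); x0,x1,y0,y1=box; m[y0:y1,x0:x1]=mask[y0:y1,x0:x1]
    v,u=np.nonzero(m); return len(u),u.mean(),v.mean(),world('top',u.mean(),v.mean(),z)
print('brass',blob((r>140)&(g>110)&(b<110),56,(255,310,170,220)))
print('knob',blob((r>130)&(g<70)&(b<70),90,(365,400,180,215)), d[196,383])
print('stand',blob((r>150)&(g>150)&(b>150),50,(365,400,180,215)))
print('photometer',world('top',315,132,50),'mouse',world('top',467,203,20),'cup',world('top',178,181,80))
E
```

```text
tray [[730.7202871878931, 221.04835440155495], [689.6565796647994, 49.236468414681006], [497.8364842707041, 95.86647884392025], [539.8707786316729, 268.6775237464637]] [614.5 158.7   8. ]
-103.44175605701403
block [[695.5908656792532, 192.5669047954241], [663.0639560385265, 70.7313563460561], [540.1695397094115, 100.68072252826101], [571.1311575864866, 220.4829606182455]] [617.5 146.1  32. ]
-104.94784959007877
bolts [[686.1469322388274, 185.40849586518846], [662.3030244902733, 86.61437037576272], [553.617664050519, 112.72631651931204], [577.9148421046675, 212.67356199740905]] [620.  149.4  32. ]
-103.56881764082699
plate top [[605.7940550028718, 139.01712541041232], [606.7879484027445, 140.05359624215478]] [606.3 139.5  56. ]
46.20133600151091
farfence [[664.0265888174679, 162.7007763999282], [649.4937593130214, 102.69580146949558]] [656.8 132.7  54. ]
-103.61452064839453
leftfence [[649.8423443212653, 181.78262973372009], [594.6510580684601, 193.32519812469704]] [622.2 187.6  54. ]
168.1875586638979
farfence inner [[656.7948982243743, 163.91448971005968], [643.3127552021294, 105.00881241809729]] [650.1 134.5  54. ]
-102.89162832785554
left inner [[649.9257842044176, 176.23610407621885], [593.7477510954117, 186.77809686349454]] [621.8 181.5  54. ]
169.37186032766976
brass (399, np.float64(279.1929824561403), np.float64(195.5563909774436), array([606.4, 139.7,  56. ]))
knob (38, np.float64(383.1578947368421), np.float64(195.21052631578948), array([ 606.3, -164.1,   90. ])) 1048.6045
stand (320, np.float64(380.80625), np.float64(197.5625), array([ 606.2, -163.3,   50. ]))
photometer [808.6  37.1  50. ] mouse [ 598.8 -428.5   20. ] cup [641.1 438.5  80. ]
```

```bash
for i in 1 2 3; do python3 -m creep '[{"dp":[0.0375,-0.0325,0],"twist":[0,0,0],"claw":0},{"dp":[0.0375,-0.0325,0],"twist":[0,0,0],"claw":0},{"dp":[0.0375,-0.0325,0],"twist":[0,0,0],"claw":0},{"dp":[0.0375,-0.0325,0],"twist":[0,0,0],"claw":0},{"dp":[0.0375,-0.0325,0],"twist":[0,0,0],"claw":0}]'; done
python3 -m creep '[{"dp":[0,0,0],"twist":[0,0,0.1215],"claw":0},{"dp":[0,0,0],"twist":[0,0,0.1215],"claw":0},{"dp":[0,0,0],"twist":[0,0,0.1215],"claw":0},{"dp":[0,0,0],"twist":[0,0,0.1215],"claw":0},{"dp":[0,0,0],"twist":[0,0,0.1215],"claw":0}]'
```

```text
clock: 0.6
position: [316.1, -290.6, 218.5]
tool_rot: [[0.931, 0.364, -0.0], [0.364, -0.931, 0.0], [0.0, -0.0, -1.0]]
force: [0.4, -0.5, 0.3]
width: 0.623
gripper_force: 0.0
clock: 1.1
position: [431.7, -70.9, 218.7]
tool_rot: [[0.931, 0.364, 0.0], [0.364, -0.931, -0.0], [0.0, 0.0, -1.0]]
force: [0.9, -0.5, -0.1]
width: 0.185
gripper_force: 0.0
clock: 1.6
position: [547.1, 148.8, 218.4]
tool_rot: [[0.931, 0.365, -0.0], [0.365, -0.931, -0.0], [-0.0, 0.0, -1.0]]
force: [1.0, -0.3, 0.0]
width: 0.003
gripper_force: 0.0
clock: 2.1
position: [546.4, 146.7, 218.3]
tool_rot: [[0.971, -0.237, -0.001], [-0.237, -0.971, -0.0], [-0.001, 0.0, -1.0]]
force: [0.1, 0.8, 0.8]
width: 0.007
gripper_force: 0.0
```

```bash
python3 -m creep '[{"dp":[0,-0.007,0.03],"twist":[0,0,0],"claw":0},{"dp":[0,0,0.03],"twist":[0,0,0],"claw":0},{"dp":[0,0,0.03],"twist":[0,0,0],"claw":0},{"dp":[0,0,0.03],"twist":[0,0,0],"claw":0},{"dp":[0,0,0.03],"twist":[0,0,0],"claw":0}]'
python3 -m creep '[{"dp":[0,0,0.012],"twist":[0,0,0],"claw":0},{"dp":[0,0,0.01],"twist":[0,0,0],"claw":0},{"dp":[0,0,0.007],"twist":[0,0,0],"claw":0},{"dp":[0,0,0.0035],"twist":[0,0,0],"claw":0},{"dp":[0,0,0],"twist":[0,0,0],"claw":0}]'
python3 -c "
from h import *
im,d=snap('side','side1')
cv2.imwrite('pics/c3.png',cv2.resize(im[150:290,200:340,::-1],None,fx=4,fy=4,interpolation=cv2.INTER_CUBIC))"
```

```text
clock: 2.6
position: [548.0, 153.5, 67.2]
tool_rot: [[0.973, -0.233, -0.0], [-0.233, -0.973, -0.0], [-0.0, 0.0, -1.0]]
force: [-0.3, 0.4, -0.3]
width: 0.008
gripper_force: 0.0
clock: 3.1
position: [548.5, 153.6, 36.5]
tool_rot: [[0.973, -0.233, 0.001], [-0.233, -0.973, 0.0], [0.001, -0.0, -1.0]]
force: [-0.1, -0.4, 0.9]
width: 0.005
gripper_force: 0.0
```

View pics/c3.png

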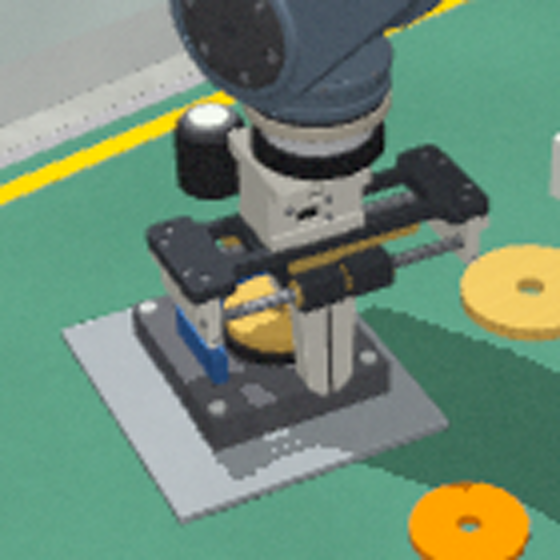

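```bash
python3 -m creep '[{"dp":[0.003,0,0.0005],"twist":[0,0,0],"claw":0},{"dp":[0.003,0,0],"twist":[0,0,0],"claw":0},{"dp":[0.003,0,0],"twist":[0,0,0],"claw":0},{"dp":[0.003,0,0],"twist":[0,0,0],"claw":0},{"dp":[0.003,0,0],"twist":[0,0,0],"claw":0}]'
python3 -m creep '[{"dp":[0.001,0,0],"twist":[0,0,0],"claw":0},{"dp":[0.001,0,0],"twist":[0,0,0],"claw":0},{"dp":[0.001,0,0],"twist":[0,0,0],"claw":0},{"dp":[0.001,0,0],"twist":[0,0,0],"claw":0},{"dp":[0,0,0],"twist":[0,0,0],"claw":0}]'
```

```text
clock: 3.65
position: [562.8, 150.0, 35.7]
tool_rot: [[0.973, -0.233, -0.001], [-0.233, -0.973, 0.0], [-0.001, 0.0, -1.0]]
force: [-3.5, 1.7, 2.1]
width: 0.001
gripper_force: 1.5
clock: 4.15
position: [566.9, 149.1, 35.6]
tool_rot: [[0.973, -0.233, 0.0], [-0.233, -0.973, 0.0], [0.0, -0.0, -1.0]]
force: [-1.5, 0.7, 1.7]
width: 0.009
gripper_force: 0.7
```

```bash
for i in 1 2; do python3 -m creep '[{"dp":[0.0005,0,0],"twist":[0,0,0],"claw":0},{"dp":[0.0005,0,0],"twist":[0,0,0],"claw":0},{"dp":[0.0005,0,0],"twist":[0,0,0],"claw":0},{"dp":[0.0005,0,0],"twist":[0,0,0],"claw":0},{"dp":[0,0,0],"twist":[0,0,0],"claw":0}]' | egrep 'posi|force'; done
```

```text
position: [568.8, 148.6, 35.6]
force: [-2.1, 1.2, 0.9]
gripper_force: 1.1
position: [570.6, 148.1, 35.6]
force: [-3.0, 0.8, 1.1]
gripper_force: 1.8
```

```bash
python3 -m creep '[{"dp":[0.0005,0,0],"twist":[0,0,0],"claw":0},{"dp":[0.0005,0,0],"twist":[0,0,0],"claw":0},{"dp":[0.0005,0,0],"twist":[0,0,0],"claw":0},{"dp":[0,0,0],"twist":[0,0,0],"claw":0},{"dp":[0,0,0],"twist":[0,0,0],"claw":0}]' | egrep 'posi|force'
```

```text
position: [572.2, 147.8, 35.6]
force: [-2.9, 0.6, 1.1]
gripper_force: 1.4
```

```bash
python3 -m creep '[{"dp":[0.0005,0,0],"twist":[0,0,0],"claw":0},{"dp":[0.0005,0,0],"twist":[0,0,0],"claw":0},{"dp":[0.0005,0,0],"twist":[0,0,0],"claw":0},{"dp":[0,0,0],"twist":[0,0,0],"claw":0},{"dp":[0,0,0],"twist":[0,0,0],"claw":0}]' | egrep 'posi|force'
```

```text
position: [572.7, 147.6, 35.6]
force: [-7.7, 1.8, 4.6]
gripper_force: 4.0
```

```bash
python3 -m creep '[{"dp":[-0.004,0,0],"twist":[0,0,0],"claw":0},{"dp":[-0.014,0,0],"twist":[0,0,0],"claw":0},{"dp":[0,0.013,-0.02],"twist":[0,0,0],"claw":0},{"dp":[0.02,0.025,-0.02],"twist":[0,0,0],"claw":0},{"dp":[0.04,0.03,0],"twist":[0,0,0],"claw":0}]' | egrep 'posi|force'
python3 -m creep '[{"dp":[0,0,0],"twist":[0,0,0],"claw":0},{"dp":[0,0,0.02],"twist":[0,0,0],"claw":0},{"dp":[0,0,0.01],"twist":[0,0,0],"claw":0},{"dp":[0,0,0.01],"twist":[0,0,0],"claw":0},{"dp":[0,0,0],"twist":[0,0,0],"claw":0}]' | egrep 'posi|force'
```

```text
position: [599.6, 71.8, 78.5]
force: [1.3, -0.3, -0.3]
gripper_force: 0.0
position: [597.8, 71.8, 34.4]
force: [-0.0, -0.2, 0.6]
gripper_force: 0.0
```

```bash
python3 -m creep '[{"dp":[0,-0.003,-0.001],"twist":[0,0,0],"claw":0},{"dp":[0,-0.003,0],"twist":[0,0,0],"claw":0},{"dp":[0,-0.003,0],"twist":[0,0,0],"claw":0},{"dp":[0,-0.003,0],"twist":[0,0,0],"claw":0},{"dp":[0,-0.003,0],"twist":[0,0,0],"claw":0}]' | egrep 'posi|force'
python3 -m creep '[{"dp":[0,-0.001,0],"twist":[0,0,0],"claw":0},{"dp":[0,-0.001,0],"twist":[0,0,0],"claw":0},{"dp":[0,-0.001,0],"twist":[0,0,0],"claw":0},{"dp":[0,-0.0005,0],"twist":[0,0,0],"claw":0},{"dp":[0,0,0],"twist":[0,0,0],"claw":0}]' | egrep 'posi|force'
```

```text
position: [602.2, 86.5, 36.8]
force: [0.3, -0.2, 0.2]
gripper_force: 0.0
position: [602.9, 89.5, 36.6]
force: [0.2, -0.2, -0.4]
gripper_force: 0.0
```

```bash
python3 -m creep '[{"dp":[0,-0.001,0.001],"twist":[0,0,0],"claw":0},{"dp":[0,-0.001,0],"twist":[0,0,0],"claw":0},{"dp":[0,-0.001,0],"twist":[0,0,0],"claw":0},{"dp":[0,-0.001,0],"twist":[0,0,0],"claw":0},{"dp":[0,0,0],"twist":[0,0,0],"claw":0}]' | egrep 'posi|force'
```

```text
position: [603.8, 93.4, 35.6]
force: [-1.5, -2.3, 1.4]
gripper_force: 1.0
```

```bash
python3 -c "
from h import *
im,d=snap('side','side2')
cv2.imwrite('pics/c4.png',cv2.resize(im[150:290,200:340,::-1],None,fx=4,fy=4,interpolation=cv2.INTER_CUBIC))"
```

```text
(no output)
```

View pics/c4.png

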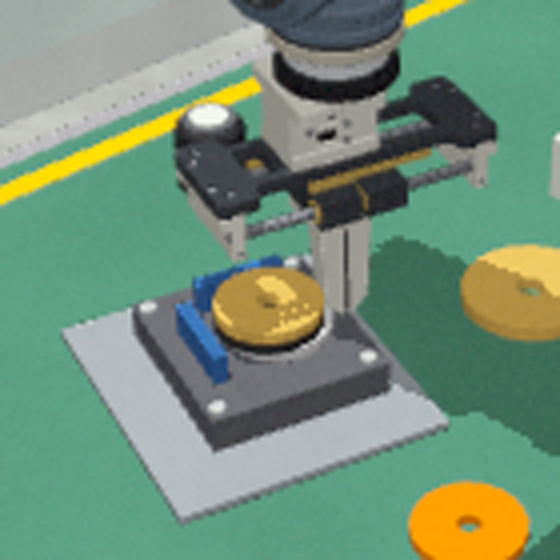

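```bash
for i in 1 2; do python3 -m creep '[{"dp":[0,-0.0007,0],"twist":[0,0,0],"claw":0},{"dp":[0,-0.0007,0],"twist":[0,0,0],"claw":0},{"dp":[0,-0.0007,0],"twist":[0,0,0],"claw":0},{"dp":[0,-0.0004,0],"twist":[0,0,0],"claw":0},{"dp":[0,0,0],"twist":[0,0,0],"claw":0}]' | egrep 'posi|force'; done
```

```text
position: [604.5, 96.0, 35.6]
force: [-0.7, -1.3, 1.1]
gripper_force: 0.8
position: [605.0, 98.4, 35.6]
force: [0.4, -1.7, 1.0]
gripper_force: 0.8
```

```bash
python3 -m creep '[{"dp":[0,-0.0007,0],"twist":[0,0,0],"claw":0},{"dp":[0,-0.0007,0],"twist":[0,0,0],"claw":0},{"dp":[0,-0.0007,0],"twist":[0,0,0],"claw":0},{"dp":[0,-0.0004,0],"twist":[0,0,0],"claw":0},{"dp":[0,0,0],"twist":[0,0,0],"claw":0}]' | egrep 'posi|force'
```

```text
position: [605.6, 100.8, 35.7]
force: [-0.2, -2.6, 0.1]
gripper_force: 0.8
```

```bash
python3 -m creep '[{"dp":[0,-0.0007,0],"twist":[0,0,0],"claw":0},{"dp":[0,-0.0005,0],"twist":[0,0,0],"claw":0},{"dp":[0,-0.0005,0],"twist":[0,0,0],"claw":0},{"dp":[0,0,0],"twist":[0,0,0],"claw":0},{"dp":[0,0,0],"twist":[0,0,0],"claw":0}]' | egrep 'posi|force'
```

```text
position: [605.7, 101.4, 35.6]
force: [-2.5, -9.1, 2.4]
gripper_force: 4.2
```

```bash
python3 -m creep '[{"dp":[0,0.004,0],"twist":[0,0,0],"claw":0},{"dp":[0,0.014,0],"twist":[0,0,0],"claw":0},{"dp":[-0.013,0,-0.02],"twist":[0,0,0],"claw":0},{"dp":[-0.025,-0.025,-0.02],"twist":[0,0,0],"claw":0},{"dp":[-0.024,-0.035,0],"twist":[0,0,0],"claw":0}]' | egrep 'posi|force'
python3 -m creep '[{"dp":[0,-0.004,0.0],"twist":[0,0,0],"claw":0},{"dp":[0,0,0.02],"twist":[0,0,0],"claw":0},{"dp":[0,0,0.01],"twist":[0,0,0],"claw":0},{"dp":[0,0,0.01],"twist":[0,0,0],"claw":0},{"dp":[0,0,0],"twist":[0,0,0],"claw":0}]' | egrep 'posi|force'
python3 -m creep '[{"dp":[0.003,0,0],"twist":[0,0,0],"claw":0},{"dp":[0.003,0,0],"twist":[0,0,0],"claw":0},{"dp":[0.003,0,0],"twist":[0,0,0],"claw":0},{"dp":[0.002,0,0],"twist":[0,0,0],"claw":0},{"dp":[0,0,0],"twist":[0,0,0],"claw":0}]' | egrep 'posi|force'
```

```text
position: [556.1, 157.0, 77.9]
force: [1.7, 0.5, 0.2]
gripper_force: 0.0
position: [555.8, 160.7, 34.2]
force: [-0.4, -0.6, 0.4]
gripper_force: 0.0
position: [567.5, 158.9, 35.8]
force: [-0.2, -0.7, -0.2]
gripper_force: 0.0
```

```bash
python3 -m creep '[{"dp":[0.0015,0,0],"twist":[0,0,0],"claw":0},{"dp":[0.0015,0,0],"twist":[0,0,0],"claw":0},{"dp":[0.0015,0,0],"twist":[0,0,0],"claw":0},{"dp":[0.001,0,0],"twist":[0,0,0],"claw":0},{"dp":[0,0,0],"twist":[0,0,0],"claw":0}]' | egrep 'posi|force'
python3 -m creep '[{"dp":[0.0005,0,0],"twist":[0,0,0],"claw":0},{"dp":[0.0005,0,0],"twist":[0,0,0],"claw":0},{"dp":[0.0005,0,0],"twist":[0,0,0],"claw":0},{"dp":[0,0,0],"twist":[0,0,0],"claw":0},{"dp":[0,0,0],"twist":[0,0,0],"claw":0}]' | egrep 'posi|force'
```

```text
position: [572.5, 157.7, 35.6]
force: [-1.1, -0.0, -1.0]
gripper_force: 0.0
position: [573.9, 157.3, 35.6]
force: [0.1, 0.3, -0.0]
gripper_force: 0.0
```

```bash
python3 -m creep '[{"dp":[0.0005,0,0],"twist":[0,0,0],"claw":0},{"dp":[0.0005,0,0],"twist":[0,0,0],"claw":0},{"dp":[0.0005,0,0],"twist":[0,0,0],"claw":0},{"dp":[0,0,0],"twist":[0,0,0],"claw":0},{"dp":[0,0,0],"twist":[0,0,0],"claw":0}]' | egrep 'posi|force'
```

```text
position: [574.9, 157.1, 35.6]
force: [-4.3, 1.7, 2.8]
gripper_force: 2.3
```

```bash
python3 -m creep '[{"dp":[-0.005,0,0],"twist":[0,0,0],"claw":0},{"dp":[-0.01,0,0],"twist":[0,0,0],"claw":0},{"dp":[0,0,-0.04],"twist":[0,0,0],"claw":0},{"dp":[0,0,-0.04],"twist":[0,0,0],"claw":0},{"dp":[0.015,0.038,-0.02],"twist":[0,0,0],"claw":0.5}]' | egrep 'posi|force'
python3 -m creep '[{"dp":[0.015,0.038,0],"twist":[0,0,0],"claw":0.5},{"dp":[0.015,0.038,0],"twist":[0,0,0],"claw":0.5},{"dp":[0.015,0.038,0],"twist":[0,0,0],"claw":0.5},{"dp":[0.015,0.038,0],"twist":[0,0,0],"claw":0.5},{"dp":[0.015,0.038,0],"twist":[0,0,0],"claw":0.5}]' | egrep 'posi|force'
python3 -m creep '[{"dp":[0.015,0.038,0],"twist":[0,0,0],"claw":0.5},{"dp":[0.015,0.038,0],"twist":[0,0,0],"claw":0.5},{"dp":[0,0,0],"twist":[0,0,0],"claw":0.5},{"dp":[0,0,0],"twist":[0,0,0],"claw":0.5},{"dp":[0,0,0],"twist":[0,0,0],"claw":0.5}]'
python3 -c "
from h import *
im,d=snap('top','top2')
snap('side','side3')
a=cv2.resize(im[165:225,250:310,::-1],None,fx=9,fy=9,interpolation=cv2.INTER_CUBIC)
cv2.imwrite('pics/c5.png',a)"
```

```text
position: [566.9, 122.7, 138.8]
force: [0.9, -0.3, 0.7]
gripper_force: 0.0
position: [594.9, -83.6, 135.7]
force: [0.8, -1.4, 0.4]
gripper_force: 0.0
clock: 15.2
position: [606.4, -162.0, 135.5]
tool_rot: [[0.973, -0.232, -0.0], [-0.232, -0.973, 0.0], [-0.0, -0.0, -1.0]]
force: [0.4, 0.2, -0.7]
width: 0.505
gripper_force: 0.0
```

View pics/c5.png

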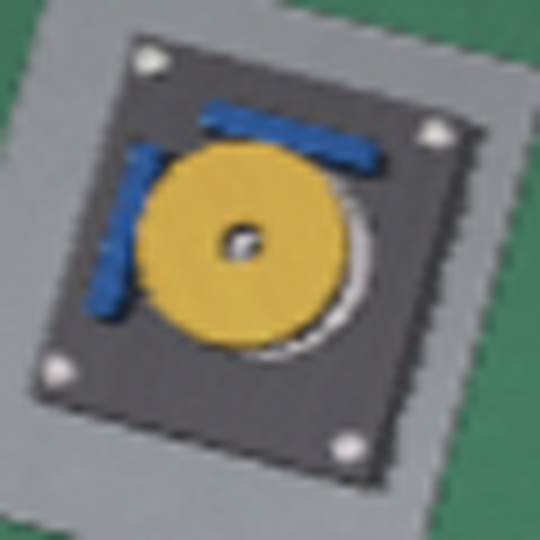

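```bash
python3 -c "
from h import *
a=cv2.imread('pics/side3.png')[205:260,225:305]
cv2.imwrite('pics/c6.png',cv2.resize(a,None,fx=10,fy=10,interpolation=cv2.INTER_CUBIC))"
```

```text
(no output)
```

View pics/c6.png

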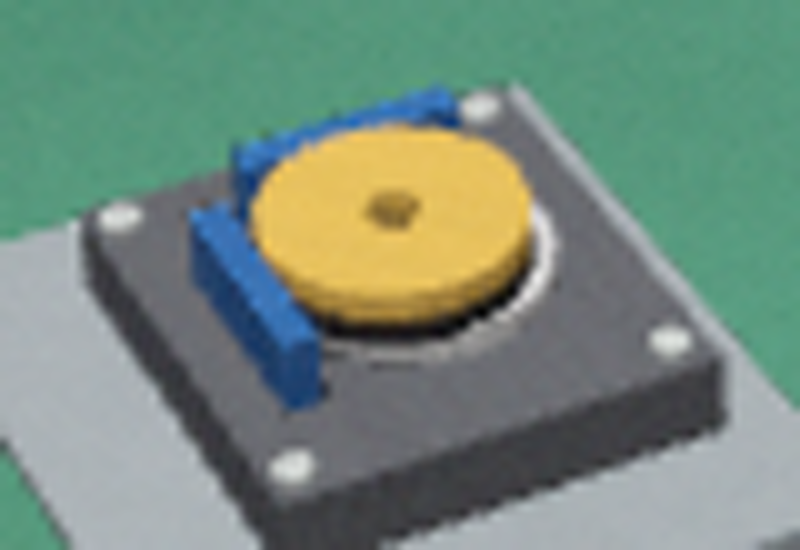

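```bash
cat > m.py <<'E'
from h import *
from scipy.optimize import least_squares
np.set_printoptions(precision=1,suppress=True)
def fit(n,P,k,u0,v0,z):
    W=np.array([world(n,u0+(x+.5)/k-.5,v0+(y+.5)/k-.5,z)[:2] for x,y in P])
    r=least_squares(lambda c:np.hypot(*(W-c).T)-35,[613,143]); return r.x,r.fun
def nest(p): return np.array([.973*p[0]-.233*p[1],.233*p[0]+.973*p[1]])
if __name__=='__main__':
    for nm,a in [('low top',('top',[(373,255),(362,300),(335,335),(300,355),(270,360)],9,250,165,32)),
     ('low side',('side',[(558,245),(550,275),(520,315),(480,345),(440,357)],10,225,205,32)),
     ('brass top',('top',[(350,240),(335,295),(300,330),(240,347),(180,325),(145,285),(135,240),(170,170),(240,142),(310,165)],9,250,165,56)),
     ('brass side',('side',[(533,215),(515,265),(470,290),(400,300),(330,290),(280,260),(252,210),(280,165),(330,138),(400,125),(470,138),(520,175)],10,225,205,56))]:
        c,f=fit(*a); print(nm,c,nest(c),f)
    print('hole',nest(world('top',250+243.5/9-.5,165+243.5/9-.5,56)),nest(world('side',225+392/10-.5,205+210/10-.5,56)))
E
python3 m.py
```

```text
low top [617.8 142.2] [568.  282.3] [ 0.2 -0.2 -0.1  0.1  0. ]
low side [618.3 141.8] [568.5 282.1] [ 2.  -0.8 -2.   0.5  1.3]
brass top [618.2 148.1] [567.  288.2] [ 0.7  0.5  0.1 -0.2 -0.9  0.2  1.1  0.3 -0.4 -0.5]
brass side [615.1 149.5] [563.6 288.8] [-0.8  2.3  2.1  0.4 -0.5 -1.3  1.   1.1  0.9  1.3  0.1 -1.2]
hole [567.2 288.2] [565.  289.5]
```

```bash
python3 -c "
from h import *
s=manip.get_state(); print(s['q'],s['position'],s['clock'])"
```

```text
[-1.91839295e+01  3.31901561e+01  8.66682442e+01  4.02450033e-03
  6.01461116e+01  8.41779724e+01] [ 606.67262309 -161.823043    135.68435152] 15.3
```

```bash
python3 -m creep '[{"dp":[-0.0103,-0.0397,0],"twist":[0,0,0],"claw":0},{"dp":[-0.0103,-0.0397,0],"twist":[0,0,0],"claw":0},{"dp":[-0.0103,-0.0397,0],"twist":[0,0,0],"claw":0},{"dp":[-0.0103,-0.0397,0],"twist":[0,0,0],"claw":0},{"dp":[-0.0103,-0.0397,0],"twist":[0,0,0],"claw":0}]' | egrep 'posi|force'
python3 -m creep '[{"dp":[-0.0103,-0.0397,0],"twist":[0,0,0],"claw":0},{"dp":[0,0,0],"twist":[0,0,-0.145],"claw":0},{"dp":[0,0,0],"twist":[0,0,-0.145],"claw":0},{"dp":[0,0,0],"twist":[0,0,-0.145],"claw":0},{"dp":[0,0,0],"twist":[0,0,-0.145],"claw":0}]' | egrep 'posi|force'
python3 -m creep '[{"dp":[0,0,0],"twist":[0,0,-0.145],"claw":0},{"dp":[0,0,0],"twist":[0,0,-0.145],"claw":0},{"dp":[0,0,0],"twist":[0,0,-0.145],"claw":0},{"dp":[0,0,0],"twist":[0,0,-0.145],"claw":0},{"dp":[0,0,0],"twist":[0,0,-0.145],"claw":0}]' | egrep 'posi|force'
python3 -m creep '[{"dp":[0,0,0],"twist":[0,0,-0.133],"claw":0},{"dp":[0,0,0.02],"twist":[0,0,-0.133],"claw":0},{"dp":[0,0,0.02],"twist":[0,0,0],"claw":0},{"dp":[0,0,0],"twist":[0,0,0],"claw":0},{"dp":[0,0,0],"twist":[0,0,0],"claw":0}]'
```

```text
position: [602.3, 44.5, 135.8]
force: [1.0, -0.1, -0.2]
gripper_force: 0.0
position: [601.7, 84.1, 135.8]
force: [0.5, 1.0, -0.3]
gripper_force: 0.0
position: [601.7, 83.9, 135.7]
force: [0.2, 0.1, 0.0]
gripper_force: 0.0
clock: 17.3
position: [601.9, 83.6, 96.0]
tool_rot: [[0.232, 0.973, -0.0], [0.973, -0.232, -0.0], [-0.0, -0.0, -1.0]]
force: [0.9, -0.4, -0.3]
width: 0.006
gripper_force: 0.0
```

```bash
python3 -m creep '[{"dp":[0,0,0.025],"twist":[0,0,0],"claw":0},{"dp":[0,0,0.02],"twist":[0,0,0],"claw":0},{"dp":[0,0,0.01],"twist":[0,0,0],"claw":0},{"dp":[0,0,0.0055],"twist":[0,0,0],"claw":0},{"dp":[0.002,0,0],"twist":[0,0,0],"claw":0}]' | egrep 'posi|force'
python3 -m creep '[{"dp":[0.004,0,0],"twist":[0,0,0],"claw":0},{"dp":[0.004,0,0],"twist":[0,0,0],"claw":0},{"dp":[0.003,0,0],"twist":[0,0,0],"claw":0},{"dp":[0.002,0,0],"twist":[0,0,0],"claw":0},{"dp":[0.001,0,0],"twist":[0,0,0],"claw":0}]' | egrep 'posi|force'
python3 -m creep '[{"dp":[0.001,0,0],"twist":[0,0,0],"claw":0},{"dp":[0.001,0,0],"twist":[0,0,0],"claw":0},{"dp":[0.001,0,0],"twist":[0,0,0],"claw":0},{"dp":[0.0005,0,0],"twist":[0,0,0],"claw":0},{"dp":[0,0,0],"twist":[0,0,0],"claw":0}]' | egrep 'posi|force'
```

```text
position: [602.7, 84.9, 35.5]
force: [0.6, 0.1, 0.5]
gripper_force: 0.0
position: [605.8, 98.8, 35.3]
force: [0.2, 0.6, -0.4]
gripper_force: 0.0
position: [606.5, 101.6, 35.1]
force: [-1.3, -3.7, 0.9]
gripper_force: 1.9
```

```bash
python3 -m creep '[{"dp":[0.0008,0,0],"twist":[0,0,0],"claw":0},{"dp":[0.0008,0,0],"twist":[0,0,0],"claw":0},{"dp":[0.0008,0,0],"twist":[0,0,0],"claw":0},{"dp":[0.0006,0,0],"twist":[0,0,0],"claw":0},{"dp":[0,0,0],"twist":[0,0,0],"claw":0}]' | egrep 'posi|force'
```

```text
position: [607.3, 104.9, 35.1]
force: [-0.6, -3.7, 0.0]
gripper_force: 1.4
```

```bash
python3 -m creep '[{"dp":[0.0005,0,0],"twist":[0,0,0],"claw":0},{"dp":[0.0005,0,0],"twist":[0,0,0],"claw":0},{"dp":[0.0005,0,0],"twist":[0,0,0],"claw":0},{"dp":[0,0,0],"twist":[0,0,0],"claw":0},{"dp":[0,0,0],"twist":[0,0,0],"claw":0}]' | egrep 'posi|force'
```

```text
position: [607.6, 106.4, 35.1]
force: [-0.8, -2.7, 0.4]
gripper_force: 1.4
```

```bash
python3 -m creep '[{"dp":[0.0005,0,0],"twist":[0,0,0],"claw":0},{"dp":[0.0005,0,0],"twist":[0,0,0],"claw":0},{"dp":[0.0005,0,0],"twist":[0,0,0],"claw":0},{"dp":[0,0,0],"twist":[0,0,0],"claw":0},{"dp":[0,0,0],"twist":[0,0,0],"claw":0}]' | egrep 'posi|force'
```

```text
position: [607.8, 107.1, 35.1]
force: [-1.6, -7.2, 0.7]
gripper_force: 4.0
```

```bash
python3 -m creep '[{"dp":[-0.005,0,0],"twist":[0,0,0],"claw":0},{"dp":[-0.01,0,0],"twist":[0,0,0],"claw":0},{"dp":[0,0,-0.04],"twist":[0,0,0],"claw":0},{"dp":[0,0,-0.04],"twist":[0,0,0],"claw":0},{"dp":[-0.0415,0.0103,-0.02],"twist":[0,0,0],"claw":0.5}]' | egrep 'posi|force'
python3 -m creep '[{"dp":[-0.0415,0.0103,0],"twist":[0,0,0],"claw":0.5},{"dp":[-0.0415,0.0103,0],"twist":[0,0,0],"claw":0.5},{"dp":[-0.0415,0.0103,0],"twist":[0,0,0],"claw":0.5},{"dp":[-0.0415,0.0103,0],"twist":[0,0,0],"claw":0.5},{"dp":[-0.0415,0.0103,0],"twist":[0,0,0],"claw":0.5}]'
python3 - <<'E'
from m import *
im,d=snap('top','top4'); s,_=snap('side','side4')
t=cv2.resize(im[165:225,250:310,::-1],(400,400),interpolation=cv2.INTER_CUBIC)
u=cv2.resize(s[205:265,235:295,::-1],(400,400),interpolation=cv2.INTER_CUBIC)
cv2.imwrite('pics/c7.png',np.hstack([t,u]))
a=cv2.imread('pics/side0.png').astype(int); m=(a[...,2]>120)&(a[...,1]<70)&(a[...,0]<70); m[:165]=0;m[190:]=0;m[:,:340]=0;m[:,365:]=0
v,x=np.nonzero(m); print(len(x),x.min(),x.max(),v.min(),v.max())
# intersect the vertical axis seen by both: side ray at mid z=75, top at z=91 knob top
print('side z75',world('side',x.mean(),v.mean(),75))
a=cv2.imread('pics/top0.png').astype(int); m=(a[...,2]>130)&(a[...,1]<70)&(a[...,0]<70);m[:180]=0;m[215:]=0;m[:,:365]=0;m[:,400:]=0
v,x=np.nonzero(m);print(x.min(),x.max(),v.min(),v.max())
for z in(75,83,91): print(z,world('top',x.mean(),v.mean(),z))
E
```

```text
position: [606.0, 52.8, 138.5]
force: [1.2, -0.6, -0.2]
gripper_force: 0.0
clock: 21.3
position: [606.4, -165.4, 135.3]
tool_rot: [[0.233, 0.973, 0.001], [0.973, -0.233, 0.0], [0.0, 0.001, -1.0]]
force: [1.1, -0.4, -0.2]
width: 0.469
gripper_force: 0.0
86 350 357 171 184
side z75 [ 604.3 -162.3   75. ]
380 386 192 198
75 [ 609.  -166.5   75. ]
83 [ 607.5 -165.2   83. ]
91 [ 606.1 -163.9   91. ]
```

View pics/c7.png

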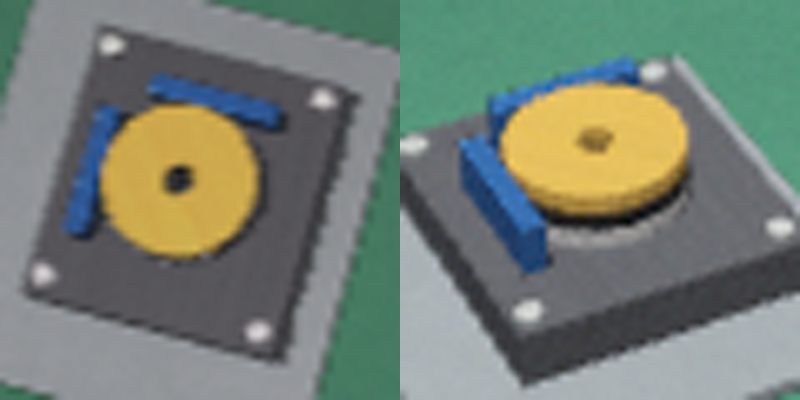

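```bash
python3 -m creep '[{"dp":[0.0018,-0.0008,0.025],"twist":[0,0,0],"claw":0.5},{"dp":[0,0,0.025],"twist":[0,0,0],"claw":0.5},{"dp":[0,0,0.015],"twist":[0,0,0],"claw":0.5},{"dp":[0,0,0.012],"twist":[0,0,0],"claw":0.5},{"dp":[0,0,0],"twist":[0,0,0],"claw":0.5}]'  | egrep 'posi|force'
python3 -m creep '[{"dp":[0,0,0],"twist":[0,0,0],"claw":0.3},{"dp":[0,0,0],"twist":[0,0,0],"claw":0.2},{"dp":[0,0,0],"twist":[0,0,0],"claw":0},{"dp":[0,0,0],"twist":[0,0,0],"claw":0},{"dp":[0,0,0],"twist":[0,0,0],"claw":0}]'
```

```text
position: [605.8, -161.0, 56.9]
force: [-0.4, 0.1, 0.6]
gripper_force: 0.0
clock: 22.4
position: [606.9, -161.6, 58.9]
tool_rot: [[0.232, 0.973, 0.001], [0.973, -0.232, -0.0], [-0.0, 0.001, -1.0]]
force: [0.1, 0.1, 4.5]
width: 0.229
gripper_force: 30.0
```

```bash
python3 -m creep '[{"dp":[0,0,-0.015],"twist":[0,0,0],"claw":0},{"dp":[0,0,-0.03],"twist":[0,0,0],"claw":0},{"dp":[0,0,-0.03],"twist":[0,0,0],"claw":0},{"dp":[0.0383,-0.00775,0],"twist":[0,0,0],"claw":0},{"dp":[0.0383,-0.00775,0],"twist":[0,0,0],"claw":0}]'  | egrep 'posi|force'
python3 -m creep '[{"dp":[0.0383,-0.00775,0],"twist":[0,0,0],"claw":0},{"dp":[0.0383,-0.00775,0],"twist":[0,0,0],"claw":0},{"dp":[0.0383,-0.00775,0],"twist":[0,0,0],"claw":0},{"dp":[0.0383,-0.00775,0],"twist":[0,0,0],"claw":0},{"dp":[0.0383,-0.00775,0],"twist":[0,0,0],"claw":0}]'  | egrep 'posi|force'
python3 -m creep '[{"dp":[0.0383,-0.00775,0],"twist":[0,0,0],"claw":0},{"dp":[0,0,0],"twist":[0,0,0],"claw":0},{"dp":[0,0,0],"twist":[0,0,0],"claw":0},{"dp":[0,0,0],"twist":[0,0,0],"claw":0},{"dp":[0,0,0],"twist":[0,0,0],"claw":0}]'
python3 - <<'E'
from m import *
s,_=snap('side','side5'); snap('top','top5')
cv2.imwrite('pics/c8.png',cv2.resize(s[170:240,235:305,::-1],None,fx=8,fy=8,interpolation=cv2.INTER_CUBIC))
print(manip.get_state()['position'],manip.get_state()['force'])
E
```

```text
position: [609.2, -83.1, 134.1]
force: [0.3, -0.3, -1.7]
gripper_force: 30.0
position: [615.5, 113.5, 133.2]
force: [0.9, 0.6, -0.7]
gripper_force: 30.0
clock: 23.9
position: [617.3, 149.9, 133.1]
tool_rot: [[0.234, 0.972, -0.0], [0.972, -0.234, -0.0], [-0.0, -0.0, -1.0]]
force: [0.3, 0.4, -0.9]
width: 0.232
gripper_force: 30.0
[617.3 150.1 133.2] [-0.3 -0.1 -0.9]
```

View pics/c8.png

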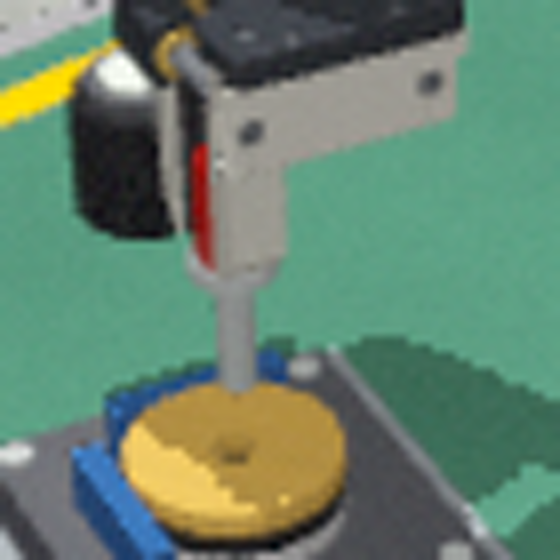

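```bash
python3 - <<'E'
from m import *
p=lambda x,y,k=8: (235+(x+.5)/k-.5,170+(y+.5)/k-.5)
H=world('side',*p(235,456),56); print('hole',H)
for y in (383,387): T=world('side',*p(238.5,y),80.3); print('tip',T,T-H)
m=manip.camera_model('side'); R=m['orientation']; 
def pr(P):
    c=R.T@(np.array(P)-m['position']); return (m['fx']*c[0]/c[2]+m['cx']-235+.5)*8-.5,(m['fy']*c[1]/c[2]+m['cy']-170+.5)*8-.5
for z in(80.3,124): print(z,pr([H[0],H[1],z]))
print('mm/px8',c) if 0 else None
E
```

```text
hole [612.7 152.1  56. ]
tip [615.7 147.2  80.3] [ 3.  -4.9 24.3]
tip [614.1 148.5  80.3] [ 1.3 -3.7 24.3]
80.3 (np.float64(231.82521391446335), np.float64(393.6681546880086))
124 (np.float64(225.92418954620052), np.float64(277.81098252122797))
```

```bash
python3 -m creep '[{"dp":[0.0008,0,0.008],"twist":[0,0,0],"claw":0},{"dp":[0,0,0.007],"twist":[0,0,0],"claw":0},{"dp":[0,0,0.004],"twist":[0,0,0],"claw":0},{"dp":[0,0,0.002],"twist":[0,0,0],"claw":0},{"dp":[0,0,0],"twist":[0,0,0],"claw":0}]'  | egrep 'posi|force'
python3 -m creep '[{"dp":[0,0,0.0005],"twist":[0,0,0],"claw":0},{"dp":[0,0,0.0005],"twist":[0,0,0],"claw":0},{"dp":[0,0,0.0005],"twist":[0,0,0],"claw":0},{"dp":[0,0,0],"twist":[0,0,0],"claw":0},{"dp":[0,0,0],"twist":[0,0,0],"claw":0}]'  | egrep 'posi|force'
```

```text
position: [617.3, 151.8, 111.7]
force: [-0.7, -0.0, -1.4]
gripper_force: 30.0
position: [617.5, 151.8, 110.7]
force: [-1.1, 0.2, -0.7]
gripper_force: 30.0
```

```bash
python3 - <<'E'
from m import *
s,_=snap('side','side6'); print(manip.get_state()['position'])
m=manip.camera_model('side'); R=m['orientation']
def pr(P):
    c=R.T@(np.array(P)-m['position']); return m['fx']*c[0]/c[2]+m['cx'],m['fy']*c[1]/c[2]+m['cy']
for f,zt in(('side5',80.3),('side6',57.8)):
    im=cv2.imread('pics/'+f+'.png').astype(int)
    for z in (zt+14,zt+22,zt+30):
        u,v=pr([617,149,z]); r=im[round(v),255:275]; sat=r.max(1)-r.min(1)
        print(f,z,'bore line u %.2f v %.1f'%(u,v),'sat',sat.tolist(),'mean',r.mean(1).astype(int).tolist())
E
```

```text
[617.5 151.8 110.7]
side5 94.3 bore line u 263.24 v 212.9 sat [66, 67, 65, 69, 67, 65, 66, 8, 3, 6, 5, 5, 44, 50, 47, 50, 47, 65, 57, 42] mean [130, 126, 129, 127, 128, 130, 129, 130, 139, 141, 136, 120, 95, 84, 85, 81, 86, 126, 119, 109]
side5 102.3 bore line u 263.10 v 210.3 sat [69, 66, 65, 68, 69, 68, 68, 12, 3, 2, 3, 6, 62, 70, 66, 66, 69, 68, 68, 66] mean [123, 128, 128, 127, 127, 128, 128, 130, 142, 141, 133, 123, 128, 124, 130, 128, 127, 128, 129, 130]
side5 110.3 bore line u 262.97 v 207.6 sat [64, 71, 65, 68, 68, 67, 59, 6, 3, 4, 4, 19, 66, 68, 67, 68, 67, 65, 66, 67] mean [125, 124, 127, 126, 127, 131, 115, 131, 141, 138, 136, 123, 127, 129, 128, 128, 127, 128, 126, 128]
side6 71.8 bore line u 263.61 v 220.2 sat [95, 104, 112, 115, 112, 110, 88, 6, 4, 4, 3, 25, 106, 112, 116, 114, 111, 109, 106, 104] mean [128, 130, 131, 128, 131, 132, 123, 136, 141, 138, 131, 122, 129, 130, 128, 127, 129, 130, 131, 127]
side6 79.8 bore line u 263.48 v 217.7 sat [88, 87, 90, 6, 51, 92, 80, 4, 4, 3, 4, 46, 100, 105, 102, 65, 29, 2, 7, 6] mean [84, 85, 79, 109, 119, 129, 122, 132, 141, 138, 133, 119, 127, 126, 127, 120, 92, 77, 75, 74]
side6 87.8 bore line u 263.34 v 215.1 sat [69, 70, 67, 70, 70, 53, 25, 3, 2, 3, 3, 35, 82, 90, 95, 72, 5, 6, 4, 4] mean [129, 130, 131, 129, 129, 96, 95, 134, 142, 141, 134, 100, 89, 83, 90, 84, 136, 154, 156, 141]
```

```bash
for i in 1 2; do python3 -m creep '[{"dp":[0,0,0.0005],"twist":[0,0,0],"claw":0},{"dp":[0,0,0.0005],"twist":[0,0,0],"claw":0},{"dp":[0,0,0.0005],"twist":[0,0,0],"claw":0},{"dp":[0,0,0],"twist":[0,0,0],"claw":0},{"dp":[0,0,0],"twist":[0,0,0],"claw":0}]'  | egrep 'posi|force:'; done
```

```text
position: [617.4, 151.8, 109.1]
force: [0.1, 0.1, -2.4]
gripper_force: 30.0
position: [617.4, 151.8, 107.6]
force: [0.1, 0.6, -0.8]
gripper_force: 30.0
```

```bash
for i in 1 2; do python3 -m creep '[{"dp":[0,0,0.0005],"twist":[0,0,0],"claw":0},{"dp":[0,0,0.0005],"twist":[0,0,0],"claw":0},{"dp":[0,0,0.0005],"twist":[0,0,0],"claw":0},{"dp":[0,0,0],"twist":[0,0,0],"claw":0},{"dp":[0,0,0],"twist":[0,0,0],"claw":0}]'  | egrep 'posi|force:'; done
```

```text
position: [617.5, 151.7, 106.2]
force: [0.5, -0.0, -1.3]
gripper_force: 30.0
position: [617.4, 151.8, 104.6]
force: [0.6, -0.4, -0.2]
gripper_force: 30.0
```

```bash
for i in 1 2 3; do python3 -m creep '[{"dp":[0,0,0.0005],"twist":[0,0,0],"claw":0},{"dp":[0,0,0.0005],"twist":[0,0,0],"claw":0},{"dp":[0,0,0.0005],"twist":[0,0,0],"claw":0},{"dp":[0,0,0.0005],"twist":[0,0,0],"claw":0},{"dp":[0,0,0],"twist":[0,0,0],"claw":0}]'  | egrep 'posi|force:'; done
```

```text
position: [617.5, 151.8, 102.6]
force: [1.1, 0.2, -1.0]
gripper_force: 30.0
position: [617.4, 151.7, 100.5]
force: [1.2, 0.5, -1.7]
gripper_force: 30.0
position: [617.4, 151.8, 98.6]
force: [0.8, -0.2, -0.9]
gripper_force: 30.0
```

```bash
for i in 1 2 3 4; do python3 -m creep '[{"dp":[0,0,0.0005],"twist":[0,0,0],"claw":0},{"dp":[0,0,0.0005],"twist":[0,0,0],"claw":0},{"dp":[0,0,0.0005],"twist":[0,0,0],"claw":0},{"dp":[0,0,0.0005],"twist":[0,0,0],"claw":0},{"dp":[0,0,0],"twist":[0,0,0],"claw":0}]'  | egrep 'posi|force:'; done
```

```text
position: [617.5, 151.7, 96.6]
force: [1.8, -0.1, -1.4]
gripper_force: 30.0
position: [617.5, 151.8, 94.6]
force: [1.7, 0.1, -1.3]
gripper_force: 30.0
position: [617.5, 151.8, 92.6]
force: [0.8, -0.0, -0.9]
gripper_force: 30.0
position: [617.5, 151.8, 90.6]
force: [1.9, 0.5, -1.2]
gripper_force: 30.0
```

```bash
python3 -m creep '[{"dp":[0,0.0004,0.0005],"twist":[0,0,0],"claw":0},{"dp":[0,0,0.0005],"twist":[0,0,0],"claw":0},{"dp":[0,0,0.0005],"twist":[0,0,0],"claw":0},{"dp":[0,0,0.0005],"twist":[0,0,0],"claw":0},{"dp":[0,0,0],"twist":[0,0,0],"claw":0}]'  | egrep 'posi|force:'; for i in 1 2; do python3 -m creep '[{"dp":[0,0,0.0005],"twist":[0,0,0],"claw":0},{"dp":[0,0,0.0005],"twist":[0,0,0],"claw":0},{"dp":[0,0,0.0005],"twist":[0,0,0],"claw":0},{"dp":[0,0,0.0005],"twist":[0,0,0],"claw":0},{"dp":[0,0,0],"twist":[0,0,0],"claw":0}]'  | egrep 'posi|force:'; done
```

```text
position: [617.6, 151.7, 88.5]
force: [-0.3, 0.3, -2.1]
gripper_force: 30.0
position: [617.8, 151.7, 86.5]
force: [0.4, 0.3, -1.1]
gripper_force: 30.0
position: [617.8, 151.6, 84.5]
force: [0.3, 0.0, -1.1]
gripper_force: 30.0
```

```bash
for i in 1 2; do python3 -m creep '[{"dp":[0,0,0.0005],"twist":[0,0,0],"claw":0},{"dp":[0,0,0.0005],"twist":[0,0,0],"claw":0},{"dp":[0,0,0.0005],"twist":[0,0,0],"claw":0},{"dp":[0,0,0.0005],"twist":[0,0,0],"claw":0},{"dp":[0,0,0],"twist":[0,0,0],"claw":0}]'  | egrep 'posi|force:'; done
```

```text
position: [617.9, 151.7, 82.6]
force: [0.3, 0.9, -0.7]
gripper_force: 30.0
position: [617.9, 151.7, 80.6]
force: [-0.3, 0.3, -0.8]
gripper_force: 30.0
```

```bash
for i in 1 2; do python3 -m creep '[{"dp":[0,0,0.0012],"twist":[0,0,0],"claw":0},{"dp":[0,0,0.0012],"twist":[0,0,0],"claw":0},{"dp":[0,0,0.0012],"twist":[0,0,0],"claw":0},{"dp":[0,0,0.0012],"twist":[0,0,0],"claw":0},{"dp":[0,0,0.0012],"twist":[0,0,0],"claw":0}]'  | egrep 'posi|force:'; done;  python3 -m creep '[{"dp":[0,0,0.0005],"twist":[0,0,0],"claw":0},{"dp":[0,0,0.0005],"twist":[0,0,0],"claw":0},{"dp":[0,0,0],"twist":[0,0,0],"claw":0},{"dp":[0,0,0],"twist":[0,0,0],"claw":0},{"dp":[0,0,0],"twist":[0,0,0],"claw":0}]'  | egrep 'posi|force:'
```

```text
position: [617.9, 151.7, 74.6]
force: [-0.2, -0.1, 0.3]
gripper_force: 30.0
position: [617.9, 151.7, 68.5]
force: [0.9, -0.2, -0.3]
gripper_force: 30.0
position: [617.8, 151.7, 67.6]
force: [2.2, 0.7, -1.7]
gripper_force: 30.0
```

```bash
python3 -m creep '[{"dp":[0,0.0003,0.0005],"twist":[0,0,0],"claw":0},{"dp":[0,0,0.0005],"twist":[0,0,0],"claw":0},{"dp":[0,0,0.0005],"twist":[0,0,0],"claw":0},{"dp":[0,0,0],"twist":[0,0,0],"claw":0},{"dp":[0,0,0],"twist":[0,0,0],"claw":0}]'  | egrep 'posi|force:'
```

```text
position: [618.0, 151.6, 66.1]
force: [-0.3, 0.1, 0.0]
gripper_force: 30.0
```

```bash
python3 -m creep '[{"dp":[0,0,0.0004],"twist":[0,0,0],"claw":0},{"dp":[0,0,0.0003],"twist":[0,0,0],"claw":0},{"dp":[0,0,0.0003],"twist":[0,0,0],"claw":0},{"dp":[0,0,0],"twist":[0,0,0],"claw":0},{"dp":[0,0,0],"twist":[0,0,0],"claw":0}]'  | egrep 'posi|force:'
```

```text
position: [618.1, 151.6, 65.1]
force: [-0.3, 0.8, -1.2]
gripper_force: 30.0
```

```bash
python3 -m creep '[{"dp":[0,0,0.0003],"twist":[0,0,0],"claw":0},{"dp":[0,0,0.0003],"twist":[0,0,0],"claw":0},{"dp":[0,0,0],"twist":[0,0,0],"claw":0},{"dp":[0,0,0],"twist":[0,0,0],"claw":0},{"dp":[0,0,0],"twist":[0,0,0],"claw":0}]'  | egrep 'posi|force:'
```

```text
position: [618.2, 151.6, 64.9]
force: [-2.9, -0.6, 5.1]
gripper_force: 30.0
```

```bash
python3 -m creep '[{"dp":[0,0,-0.0005],"twist":[0,0,0],"claw":0},{"dp":[0,0,0],"twist":[0,0,0],"claw":0.3},{"dp":[0,0,0],"twist":[0,0,0],"claw":0.4},{"dp":[0,0,0],"twist":[0,0,0],"claw":0.5},{"dp":[0,0,0],"twist":[0,0,0],"claw":0.5}]'  | egrep 'posi|force|width'
python3 -m creep '[{"dp":[0,0,-0.005],"twist":[0,0,0],"claw":0.5},{"dp":[0,0,-0.015],"twist":[0,0,0],"claw":0.5},{"dp":[0,0,-0.03],"twist":[0,0,0],"claw":0.5},{"dp":[0,0,-0.05],"twist":[0,0,0],"claw":0.5},{"dp":[-0.05,0,0],"twist":[0,0,0],"claw":0.5}]'  | egrep 'posi|force|width'
python3 -m creep '[{"dp":[-0.05,0,0],"twist":[0,0,0],"claw":0.5},{"dp":[-0.05,0,0],"twist":[0,0,0],"claw":0.5},{"dp":[-0.05,0,0],"twist":[0,0,0],"claw":0.5},{"dp":[0,0,0],"twist":[0,0,0],"claw":0.5},{"dp":[0,0,0],"twist":[0,0,0],"claw":0.5}]'  | egrep 'cloc|posi|force|width'
python3 - <<'E'
from m import *
im,d=snap('top','top9')
m=manip.camera_model('top'); R=m['orientation']
b,g,r=[im[...,2].astype(int),im[...,1].astype(int),im[...,0].astype(int)]
M=(r>130)&(g<70)&(b<70); M[:160]=0;M[230:]=0;M[:,:240]=0;M[:,320:]=0
v,u=np.nonzero(M); print(len(u),world('top',u.mean(),v.mean(),95))
P=[world('top',x,y,depth=d[y,x]) for x,y in zip(u,v)]; print('knob top z',max(p[2] for p in P))
E
```

```text
position: [618.1, 151.6, 65.0]
force: [0.6, 0.3, -0.0]
width: 0.483
gripper_force: 0.0
position: [610.2, 106.3, 172.7]
force: [1.3, -1.1, 0.2]
width: 0.499
gripper_force: 0.0
clock: 37.55
position: [571.9, -43.7, 166.3]
force: [-0.6, 0.0, 0.2]
width: 0.497
gripper_force: 0.0
35 [617.7 147.7  95. ]
knob top z 102.79261035535546
```

```bash
python3 - <<'E'
from m import *
for f,box in(('top0',(365,400,180,215)),('top9',(240,320,160,230))):
    im=cv2.imread('pics/'+f+'.png').astype(int); d=np.load(f+'_d.npy')
    M=(im[...,2]>130)&(im[...,1]<70)&(im[...,0]<70); x0,x1,y0,y1=box
    z=sorted(world('top',u,v,depth=d[v,u])[2] for v,u in np.argwhere(M) if x0<=u<x1 and y0<=v<y1 and d[v,u]>0)
    print(f,len(z),np.array(z))
E
```

```text
top0 38 [87.3 87.8 88.3 88.4 88.5 88.9 89.  89.1 89.2 89.6 89.8 89.8 90.  90.2
 90.2 90.2 90.5 90.5 90.6 90.7 91.  91.2 91.4 91.5 91.7 91.7 91.9 92.2
 92.2 92.3 92.6 93.  93.  93.2 94.1 94.7 95.1 95.8]
top9 35 [ 59.7  91.9  92.6  92.6  93.9  94.   94.5  94.6  94.9  95.2  95.3  95.4
  95.5  95.9  96.   96.   96.2  96.5  96.7  97.   97.4  97.8  97.8  97.8
  98.   98.   98.   98.6  98.9  99.   99.1  99.4 100.5 100.5 102.8]
```

Median knob-top height went from about 90.6 mm to 96.5 mm. That is a 6 mm rise, which matches the pin being fully home.

```bash
python3 -c "
from station import manip
print(manip.finish_job())"
```

```text
the job is handed in; nothing more can be done
None
```

The three plates are pushed home into the corner, the pin is through all three into the bore with its collar on the top plate and released, and the job is handed in at about 37.6 s; no verdict came back. The highest force reading while touching the plates was about 9 N.

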